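# Square a culture plate into the corner of the imager stage

## Robot

A 7-joint arm with a two-finger parallel gripper is mounted at the origin on the work surface. World frame = base frame: x ahead of the robot, y to its left, z up, the work surface at z = 0. Lengths are in m, angles in rad, forces in N, time in s.
With the tool pointing down it reaches from about 0.425 to 0.875 m from the base axis. Payload 4.7 kg.
Tool frame: the origin (TCP) lies between the finger pads; the fingertips stand 8 mm ahead of it and the grasp point (between the pads) lies 11 mm behind it; z points along the fingers, y is the line along which they close (so a half turn about z gives the same grasp; the last joint's range is limited). The gripper opens to 85 mm and grips with 20 to 120 N. Pads are 22 mm wide; open, the fingers measure 114 mm over their backs; the gripper's body (76 mm by 85 mm) begins 54 mm behind the grasp point. The pads swing forward as they close: fully open they stand 13 mm farther back than shut.
Start: joints at [-1.166, 0.321, -0.07, 1.45, 0.023, 1.371, -0.057], TCP at [0.248, 0.601, 0.239] pointing down, gripper open.
Joint ranges: [-2.86, 2.86], [-0.3, 2.09], [-1.38, 1.24], [0.06, 2.45], [-1.56, 4.7], [0.09, 2.05], [-2.69, 2.69]. Speed limits (rad/s): [2.57, 2.57, 3.14, 3.14, 3.14, 3.14, 3.14].

## Interface

Orientations are given as a rotation vector (axis times angle).
In Python, from cell import telemetry, eyes, order gives the robot as it stands.
- The arm moves only by the shell command python3 -m jog 'ROWS' [OPENING] [FORCE]. ROWS is a JSON object of lists of equal length, an entry for each row: "offset": the shift along the tool's x, y, z in mm, a list of three; "yaw": the turn about the tool's z in degrees. In form: {"offset": [[tx, ty, tz], ...], "yaw": [yaw, ...]}. A call has 1 to 10 rows; each row is the pose to reach, as a shift and turn from the pose commanded when the call began, along the tool's axes at that moment; what a row does not reach only later rows make up. A row lasts 1/10 s, in which the tool goes at most 50 mm and 8.59 degrees, less where a joint would pass 70% of its speed; a pose out of reach is approached as far as the arm can. A call with a gripper value outside its range is refused whole. OPENING is the closure, from 0 (fully open) to 1 (shut), set as the call begins (- or left out, the last holds). The fingers move at their own pace and stop on an object; FORCE is the grip in N (left out, the last holds). Time passes only in rows, so rows that repeat a pose let the fingers close. It gives the time, the measured TCP pose, the force, the opening and the grip force at its end, in the units of the state.
- telemetry.state(): the state, without advancing time (a new reading comes with each control period).
- eyes.read_camera(name): name is "scene" or "side" or "wrist"; returns (picture, depth): 400x640x3 uint8, red, green, blue; 400x640 float32, m along the optical axis (not along the pixel's ray), 0 where there is no reading.
- eyes.camera_params(name): a dict with "camera_matrix" (3x3 intrinsics, pixels), "R" (3x3) and "t" (3): a world point X has camera coordinates R X + t; the wrist camera has in their place "mount" (4x4, takes a point from camera to tool coordinates, whose origin is the TCP and whose axes are the flange's). Camera axes: x right, y down, z forward; pixel columns grow to the right and rows downward; lengths in m; the calibration is good to about 2 mm. A picture is of the moment at which its call begins: read the wrist's pose just before it. camera_params takes no time and is no camera call.
- order.close_job(): hands the job in; it is judged then, once.
The state is a dict: "time_s": time; "joints": joint angles; "joint_velocities": joint speeds; "effort": joint torques, N m; "tcp_pos": TCP position; "tool_rot": TCP orientation; "ft_force": force on the tool from outside, world axes, zero at the start; "torque": the same for the moment, N m; "gripper_width": opening from 0.0 (shut) to 1.0 (fully open); "grasp_force": force on a finger pad.
Only numpy, scipy, OpenCV 4.12 (cv2) and the standard library are available. Lean on these libraries where they do the work, as an engineer would, in place of code of your own. Each camera call takes 0.05 s, during which the arm holds its last target. There are 200 camera calls.

## Task

Push the white well plate along the black stage until it sits squarely in the corner of the two metal stops: its long side flush against the long far stop and its short end flush against the short side stop. Only push or nudge it with the fingers, keeping it flat on the stage, never picking it up; leave the jar, the small dish, the bottle and the tip box where they stand, and finish with the plate released.

Things in the scene. Friction and masses are not known exactly. Their poses are not given: they have to be found in the camera images.
- imager: Low white imaging unit, fixed to the bench, 300 (its x) x 420 (its y) x 50 mm high; its whole flat top is the stage: a black plate (285 x 405 mm) inside a narrow white rim that lies 6 mm lower. Origin: centre of its underside on the bench, so the stage surface lies 50 mm above it. Its x axis points from the robot's side towards the long far stop. It stands at a different place and yaw (up to about 15 degrees) each time.
- far_stop_face (a point): Middle of the foot of the far stop's pushing face, on the stage surface, 85 mm ahead (+x) of the imager's middle; axes parallel to the imager's. The far stop is a fixed aluminium bar 260 mm long (along y), 12 mm thick and 12 mm high above the stage; it stands on the +x side of this point, its vertical face looks to the imager's -x.
- side_stop: Short fixed aluminium bar on the stage, 50 mm long (imager's x), 12 mm thick (imager's y), 12 mm high. Origin: centre of its underside, on the stage; axes parallel to the imager's. It is screwed on at one of two places, 121 mm to the left (+y) or to the right (-y) of the imager's middle line and 35 mm in front of the far stop's face; a flat mark with two screw holes, no obstacle, shows the unused place. Its face towards the middle line is the one to push against.
- plate: Loose white 24-well culture plate with lid, 86 mm (its x) x 128 mm (its y), 20 mm high; the upper 6 mm are inset 3 mm all round. Origin: centre of its underside. About 0.11 to 0.22 kg; it slides on the stage with ordinary friction. It starts flat on the stage, its centre 40 to 80 mm short of where it belongs towards the far stop and 35 to 70 mm short towards the side stop, askew by up to about 17 degrees, its y axis roughly along the imager's y. Too wide for most grippers.
- jar: Small amber jar, 34 mm diameter, 50 mm high, loose on the stage near one of its two robot-side corners. Origin: centre of its underside. Leave alone.
- dish: Small closed culture dish, 58 mm diameter, 15 mm high, loose on the stage near the other robot-side corner. Origin: centre of its underside. Leave alone.
- bottle: Capped bottle, 60 mm diameter, 130 mm high, on the bench left of the imager. Origin: centre of its underside. Leave alone.
- tipbox: Grey block-shaped pipette tip box with a grid of dark holes on top, 85 x 120 x 50 mm high, on the bench right of the imager. Origin: centre of its underside. Leave alone.
Not all that is in view belongs to the job. Of the things shaped like the plate, the white one is meant.

How it is judged:
By the outcome, as a careful person would: the job done as asked, in the order asked, and still so for the second after the job is handed in, with the robot touching nothing.
It also fails if it takes over 51 s, if anything falls off the work surface, if the arm or the gripper's body presses on something with over 40 N, if the wrist force passes 120 N, or if a joint passes its speed limit or range.

## Working session

There is one attempt and no reset: what is moved stays moved. The work goes in short steps, Python scripts to look and compute and a shell command to move; the robot and the scene stay as the last step left them, time stands still between calls to the robot, and variables do not carry over. Pictures are saved under pics/ and viewed, at most 10 in all, crops included, and the job is handed in when it is done.

```bash
ls; mkdir -p pics; python3 - <<'E'
from cell import telemetry, eyes
import cv2,numpy as np
s=telemetry.state(); print(s)
for n in ("scene","side"):
    p,d=eyes.read_camera(n); cv2.imwrite(f"pics/{n}0.png",p[:,:,::-1]); np.savez(f"{n}0.npz",p=p,d=d)
    print(n,eyes.camera_params(n))
print(eyes.camera_params("wrist"))
a=cv2.imread("pics/scene0.png");b=cv2.imread("pics/side0.png")
cv2.imwrite("pics/both.png",cv2.resize(np.vstack([a,b]),(480,600)))
E
```

```text
pics
{'time_s': 0.0, 'joints': array([-1.16587705,  0.3218074 , -0.07008158,  1.45169241,  0.02257917,
        1.37079854, -0.05693231]), 'joint_velocities': array([ 0.00081769, -0.00025164, -0.00045197,  0.0003818 ,  0.00081966,
       -0.00085143,  0.00057189]), 'effort': array([ 6.17765800e-04, -4.93586004e+01, -3.81943714e-01, -3.14335012e+01,
        1.29442840e-02,  1.14117621e-02,  1.72132015e-07]), 'tcp_pos': array([0.24745273, 0.60048027, 0.23822485]), 'tool_rot': array([-6.09953856e-01, -3.08151073e+00,  2.97861505e-03]), 'ft_force': array([-0.63898341, -0.39432826,  0.11622401]), 'torque': array([-0.02634643,  0.00681321,  0.02748813]), 'grasp_force': 0.0, 'gripper_width': 0.9992738228043004}
scene {'camera_matrix': array([[440.68725772,   0.        , 320.52529211],
       [  0.        , 440.68725772, 200.48255895],
       [  0.        ,   0.        ,   1.        ]]), 'R': array([[ 0.75834891,  0.65167363, -0.01511329],
       [ 0.55342371, -0.65592054, -0.5133132 ],
       [-0.3444258 ,  0.38090645, -0.85806827]]), 't': array([-0.34655307, -0.2303014 ,  1.4534848 ])}
side
[... 201 characters left out ...]
0.33942735, -0.01269338],
       [-0.25712364, -0.68707096, -0.67957408],
       [ 0.22194478,  0.64243487, -0.73349707]]), 't': array([-0.47329039,  0.16481567,  1.49589063])}
{'camera_matrix': array([[331.23668743,   0.        , 320.14254125],
       [  0.        , 331.23668743, 201.27119038],
       [  0.        ,   0.        ,   1.        ]]), 'mount': array([[-4.83796199e-04, -9.55012445e-01, -2.96565331e-01,
         7.62087379e-02],
       [ 9.99999798e-01, -5.84425056e-04,  2.50660120e-04,
        -1.69040046e-04],
       [-4.12703744e-04, -2.96565149e-01,  9.55012535e-01,
        -1.33420560e-01],
       [ 0.00000000e+00,  0.00000000e+00,  0.00000000e+00,
         1.00000000e+00]])}
```

View pics/scene0.png

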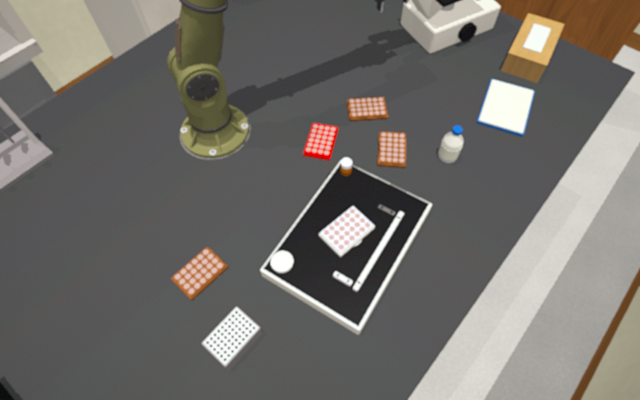

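View pics/side0.png

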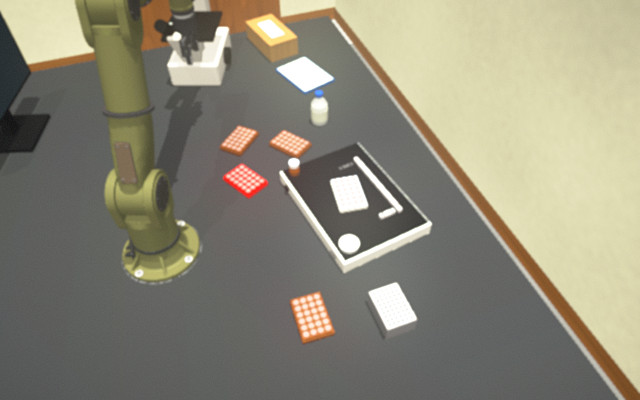

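The scene view shows the imager centred at about (348,245), with the white plate on it at (348,231). The far stop runs from (400,215) to (357,288), the side stop is at (343,278) and the unused mark at (386,210).

Things that could be mistaken for the plate, by scene pixel:
- white plate (348,231), on the black stage: this is the one I choose
- red plate (321,141)
- brown and orange plates (367,108), (392,148) and (199,272)
- tip box (231,336)
- notepad (507,106)

```bash
cat > h.py <<'E'
import numpy as np,cv2
from cell import telemetry,eyes
from scipy.spatial.transform import Rotation as Ro
def pose():
    s=telemetry.state(); return Ro.from_rotvec(s['tool_rot']).as_matrix(),np.array(s['tcp_pos'])
def cam(n):
    """K, R_cw, camera centre in world"""
    c=eyes.camera_params(n); K=c['camera_matrix']
    if n=='wrist':
        R,t=pose(); M=c['mount']; return K,R@M[:3,:3],R@M[:3,3]+t
    return K,c['R'].T,-c['R'].T@c['t']
def cloud(c,d):
    K,R,o=c; v,u=np.mgrid[:d.shape[0],:d.shape[1]]
    r=np.stack([(u-K[0,2])/K[0,0],(v-K[1,2])/K[1,1],np.ones(d.shape)],-1)*d[...,None]
    return r@R.T+o
def onplane(c,px,z):
    K,R,o=c; px=np.atleast_2d(np.asarray(px,float))
    r=np.c_[(px-K[:2,2])/[K[0,0],K[1,1]],np.ones(len(px))]@R.T
    return o+r*((z-o[2])/r[:,2])[:,None]
E
python3 - <<'E'
from h import *
for n,seed,pl in (("scene",(330,210),(348,231)),("side",(320,185),(349,195))):
    f=np.load(n+"0.npz");p,d=f['p'],f['d'];c=cam(n);W=cloud(c,d);z=W[...,2]
    print(n,"stage z",np.median(z[seed[1]-3:seed[1]+4,seed[0]-3:seed[0]+4]),"plate z",np.median(z[pl[1]-3:pl[1]+4,pl[0]-3:pl[0]+4]))
    def rects(m,zp,lab):
        cs,_=cv2.findContours(m.astype('u1'),cv2.RETR_EXTERNAL,cv2.CHAIN_APPROX_NONE)
        for k in cs:
            if cv2.contourArea(k)<40: continue
            q=onplane(c,k[:,0],zp)[:,:2]
            (cx,cy),(w,h),a=cv2.minAreaRect((q*1000).astype('f4'))
            print(" ",lab,k[:,0].mean(0).round(),np.round([cx,cy,w,h,a],1))
    m=(z>.035)&(z<.1)&(d>0)&(W[...,0]>.3)
    rects(m,.05,"imager?")
    near=np.linalg.norm(W[...,:2]-W[pl[1],pl[0],:2],axis=-1)<.22
    wh=(p.min(-1)>120)&near
    rects(wh&(z>.057),.062,"white high")
    rects(wh,.062,"white")
    cv2.imwrite(f"pics/{n}_crop.png",cv2.resize(p[pl[1]-90:pl[1]+110,pl[0]-110:pl[0]+110,::-1],None,fx=2.5,fy=2.5,interpolation=cv2.INTER_CUBIC))
E
```

```text
scene stage z 0.049453420569129714 plate z 0.06900032905813513
  imager? [232. 337.] [ 5.429e+02 -4.281e+02  8.840e+01  1.191e+02  5.000e-01]
  imager? [348. 243.] [590.2 -30.3 297.9 433.5   8.6]
  imager? [451. 144.] [635.1 405.1  60.4  92.   15.4]
  imager? [534.  45.] [616.3 988.6 133.  308.8  11.3]
  imager? [461.  19.] [347.5 928.2 374.5 164.9  79.1]
  white high [343. 278.] [ 657.  -146.1   50.8   14.5    8.9]
  white high [282. 261.] [ 506.3 -211.8   54.8   56.7   42.6]
  white high [378. 250.] [678.7 -19.6  12.9 260.2   8.6]
  white high [346. 231.] [578.8 -32.9 129.6  87.7  82.5]
  white high [346. 163.] [439.2 137.7  29.6  39.9  39.3]
  white [308. 299.] [ 620.4 -244.9  187.8   20.8    8.6]
  white [342. 278.] [ 656.3 -145.5   55.2   19.8    9.1]
  white [394. 267.] [736.9 -22.6  13.8 329.7   8.7]
  white [378. 251.] [678.9 -19.8  17.9 266.2   8.7]
  white [347. 231.] [580.7 -32.5 134.6  97.8  82.5]
  white [299. 223.] [456.  -73.   67.3 359.5  19. ]
  white [346. 163.] [439.2 137.7  29.6  39.9  39.3]
side stage z 0.04890594156672168 plate z 0.06924128964115228
  imager? [3
[... 290 characters left out ...]
.6  353.6 1298.    91.3   89.8]
  white high [348. 243.] [ 506.8 -213.    60.2   53.8   68.8]
  white high [386. 213.] [ 653.4 -147.    53.9   15.3    9. ]
  white high [348. 194.] [576.3 -33.  138.   87.3  82.9]
  white high [293. 164.] [458.4 151.   47.1  31.   82.5]
  white high [377. 184.] [675.3 -21.6  17.5 262.2   8.5]
  white [349. 243.] [ 508.8 -211.8   70.8   62.2   68.9]
  white [380. 249.] [ 600.  -262.1  203.9   40.3    8.7]
  white [313. 221.] [436.5 -82.8  27.7 369.3   8.7]
  white [348. 193.] [579.  -31.8 150.6  94.7  82.8]
  white [293. 164.] [458.4 151.   47.1  31.   82.5]
  white [379. 190.] [678.1 -27.5 280.3  79.6  84.9]
  white [394. 183.] [729.  -36.2  12.7 285.    8.8]
```

View pics/scene_crop.png

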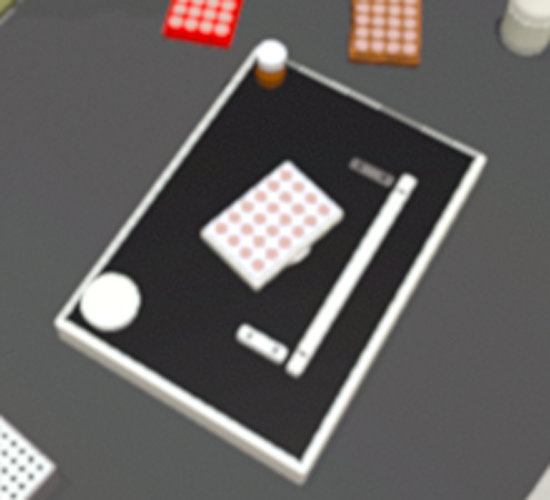

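The crop confirms the white plate. It also shows a small round white bump at the middle of its far side, at crop (298,252), which I'll check from closer.

Measurements so far:
- **Imager:** yaw is about 8.6°, and the side stop is on the right (-y).
- **Heights:** the stage is at about 0.049 and the plate top at about 0.069. Both match the text.
- **Plate:** it is turned about -16° relative to the imager, and has to go about +51 mm in x and -53 mm in y.

Next I'm moving over it.

```bash
python3 -m jog '{"offset":[[-36,-32,0],[-72,-64,0],[-108,-96,0],[-144,-128,0],[-180,-160,0],[-216,-192,0],[-252,-223,0],[-288,-255,0],[-324,-287,0],[-360,-318,0]],"yaw":[-3,-6,-9,-12,-15,-18,-21,-25,-28,-31]}' 0 20
python3 -m jog '{"offset":[[-36,-32,0],[-72,-64,0],[-72,-64,0]],"yaw":[0,0,0]}'
python3 - <<'E'
from h import *
R,t=pose(); print("tcp",t.round(4),"toolx deg",np.degrees(np.arctan2(R[1,0],R[0,0])), "tooly",np.degrees(np.arctan2(R[1,1],R[0,1])),"z",R[:,2].round(3))
E
```

```text
time_s: 1.1
tcp_pos: [0.4596, 0.1678, 0.2392]
tool_rot: [0.239, -3.132, -0.0]
ft_force: [1.0, 1.0, 0.1]
gripper_width: 1.001
grasp_force: 0.0
time_s: 1.4
tcp_pos: [0.5439, 0.1111, 0.2386]
tool_rot: [-0.221, 3.132, -0.007]
ft_force: [0.0, 0.4, 0.5]
gripper_width: 1.001
grasp_force: 0.0
tcp [0.5439 0.1111 0.2386] toolx deg -171.92400780855814 tooly 98.07574276198756 z [ 0.002 -0.004 -1.   ]
```

```bash
python3 -m jog '{"offset":[[0,-45,0],[0,-90,0],[0,-130,0],[0,-147,0],[0,-147,0],[0,-147,0]],"yaw":[-0.5,-0.5,-0.5,-0.5,-0.5,-0.5]}'
python3 - <<'E'
from h import *
c=cam("wrist");p,d=eyes.read_camera("wrist"); R,t=pose()
np.savez("w1.npz",p=p,d=d,K=c[0],R=c[1],o=c[2])
cv2.imwrite("pics/w1.png",p[:,:,::-1]); print(t.round(4),np.degrees(np.arctan2(R[1,0],R[0,0])))
W=cloud(c,d);z=W[...,2]
for lo,hi in ((.056,.064),(.065,.075)):
    m=((z>lo)&(z<hi)&(p.min(-1)>110)).astype('u1')
    m=cv2.morphologyEx(m,cv2.MORPH_OPEN,np.ones((3,3)))
    for k in cv2.findContours(m,cv2.RETR_EXTERNAL,cv2.CHAIN_APPROX_NONE)[0]:
        if cv2.contourArea(k)<60: continue
        q=W[k[:,0,1],k[:,0,0],:2]; print(lo,k[:,0].mean(0).round(),np.round([v for w in cv2.minAreaRect((q*1000).astype('f4')) for v in np.atleast_1d(w)],1), np.median(z[k[:,0,1],k[:,0,0]]).round(4))
E
```

```text
time_s: 2.0
tcp_pos: [0.5618, -0.0268, 0.2389]
tool_rot: [0.25, -3.131, -0.002]
ft_force: [-0.5, 1.6, -0.6]
gripper_width: 1.006
grasp_force: 0.0
[ 0.5618 -0.0259  0.239 ] -170.7631833421443
0.056 [322. 288.] [678.6  -7.4  14.2 205.2   8.5] 0.0601
0.056 [193. 250.] [ 656.  -144.1   47.1   12.8    7.7] 0.0605
0.056 [337. 161.] [540.2 -13.7  46.3   3.5  82.5] 0.0619
0.056 [289. 147.] [534.1 -59.9  44.2   3.4  82.7] 0.0621
0.065 [312. 198.] [579.7 -30.6 122.2  80.3  82.6] 0.0684
```

View pics/w1.png

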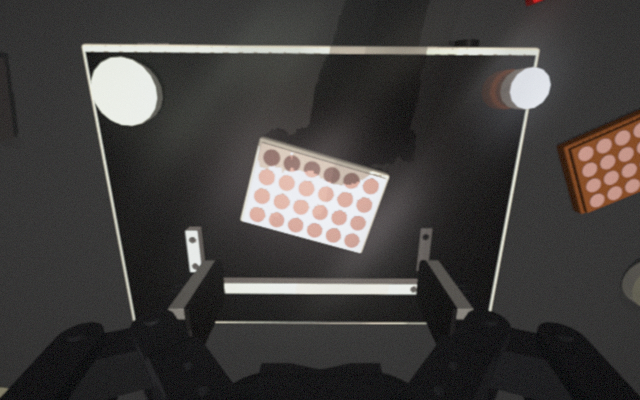

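The wrist view shows the plate at (315,195), the far stop at (322,288), the side stop at (193,250), the dish at (126,90) and the jar at (520,88). The bump seen earlier is not there, so it was lamp glare. I'm retreating behind the plate's robot side, and reading the fingertip position from the depth picture.

```bash
python3 -m jog '{"offset":[[35,-4,0],[67,-7,0],[67,-7,45],[67,-7,90],[67,-7,135],[67,-7,150],[67,-7,150],[67,-7,150]],"yaw":[0,0,0,0,0,0,0,0]}'
python3 - <<'E'
from h import *
f=np.load("w1.npz");M=eyes.camera_params("wrist")['mount']
T=cloud((f['K'],M[:3,:3],M[:3,3]),f['d'])*1000
for lab,u0,u1 in (("L",165,216),("R",425,475)):
    q=T[255:325,u0:u1].reshape(-1,3); q=q[(q[:,2]<40)&(q[:,2]>-60)]
    print(lab,"tipz",np.percentile(q[:,2],[90,98,100]).round(1)); e=q[q[:,2]>np.percentile(q[:,2],98)-8]
    print("  x",e[:,0].min().round(1),e[:,0].max().round(1),"y",e[:,1].min().round(1),e[:,1].max().round(1))
R,t=pose(); print(t.round(4),"yaw",np.degrees(np.arctan2(R[1,0],R[0,0])),"XY",np.round([.9888*t[0]+.1495*t[1],-.1495*t[0]+.9888*t[1]],4))
E
```

```text
time_s: 2.85
tcp_pos: [0.4976, -0.0441, 0.0899]
tool_rot: [-0.253, 3.131, 0.0]
ft_force: [0.4, -0.7, 0.4]
gripper_width: 0.999
grasp_force: 0.0
L tipz [-16.3 -10.7  -6.1]
  x -8.0 12.1 y -56.2 -42.0
R tipz [-15.7 -10.4  -5.8]
  x -9.5 12.0 y 42.3 56.7
[ 0.4976 -0.0441  0.0899] yaw -170.75123712097096 XY [ 0.4854 -0.118 ]
```

```bash
python3 -m jog '{"offset":[[0,0,20],[0,0,35],[0,0,41],[0,0,41]],"yaw":[0.6,0.6,0.6,0.6]}'
python3 -m jog '{"offset":[[-8,0,0],[-16,0,0],[-24,0,0],[-31,0,0],[-38,0,0],[-45,0,0],[-52,0,0],[-58,0,0],[-63,0,0],[-66,0,0]],"yaw":[0,0,0,0,0,0,0,0,0,0]}'
python3 - <<'E'
from h import *
R,t=pose(); print(t.round(4),"yaw",np.degrees(np.arctan2(R[1,0],R[0,0])),"XY",np.round([.9888*t[0]+.1495*t[1],-.1495*t[0]+.9888*t[1]],4))
c=cam("wrist");p,d=eyes.read_camera("wrist");cv2.imwrite("pics/w2.png",p[:,:,::-1])
E
```

```text
time_s: 3.25
tcp_pos: [0.4976, -0.045, 0.0489]
tool_rot: [-0.234, 3.132, 0.0]
ft_force: [0.1, 0.9, 0.7]
gripper_width: 0.998
grasp_force: 0.0
time_s: 4.25
tcp_pos: [0.5628, -0.0355, 0.0482]
tool_rot: [0.233, -3.133, -0.0]
ft_force: [-1.6, 0.4, 1.2]
gripper_width: 0.997
grasp_force: 0.6
[ 0.5628 -0.0355  0.0482] yaw -171.4761738393219 XY [ 0.5512 -0.1193]
```

View pics/w2.png

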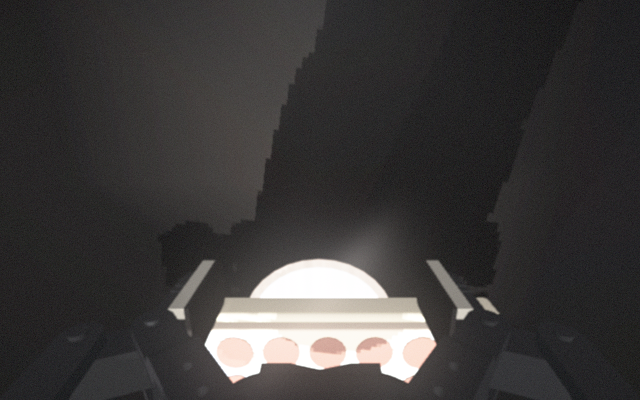

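The plate's rear side now lies square across both fingertips. There is also a bright half-disc at (318,285), so I'm checking its height.

```bash
python3 - <<'E'
from h import *
c=cam("wrist");p,d=eyes.read_camera("wrist");W=cloud(c,d)*1000
for u,v in ((318,285),(318,270),(280,290),(350,290),(318,320),(318,303),(150,200),(230,280),(405,285),(235,320),(405,320)):
    print((u,v),W[v,u].round(1),p[v,u])
E
```

```text
(318, 285) [567.9 -35.7  49.4] [255 255 255]
(318, 270) [560.3 -36.8  49.5] [255 254 255]
(280, 290) [573.4 -52.5  48.7] [255 254 254]
(350, 290) [568.6 -20.8  49. ] [254 254 254]
(318, 320) [576.1 -34.4  63.2] [249 245 236]
(318, 303) [574.1 -34.7  54.1] [204 195 181]
(150, 200) [ 539.  -111.8   47.7] [48 48 44]
(230, 280) [571.6 -75.5  48.7] [63 60 61]
(405, 285) [562.4   3.6  48.8] [69 65 64]
(235, 320) [581.1 -68.9  63.5] [255 255 255]
(405, 320) [570.7   1.9  63.1] [255 255 255]
```

The disc is flat in the stage surface (z 0.049), so it is the imaging window and no obstacle. I'm pushing on gently to the far stop.

```bash
python3 -m jog '{"offset":[[-3,0,0],[-6,0,0],[-9,0,0],[-11,0,0],[-12,0,0],[-13,0,0],[-13,0,0]],"yaw":[0,0,0,0,0,0,0]}'
python3 -m jog '{"offset":[[-1,0,0],[-1,0,0],[-2,0,0],[-2,0,0]],"yaw":[0,0,0,0]}'
python3 - <<'E'
from h import *
R,t=pose(); print(t.round(4),"yaw",np.degrees(np.arctan2(R[1,0],R[0,0])),"XY",np.round([.9888*t[0]+.1495*t[1],-.1495*t[0]+.9888*t[1]],4))
E
```

```text
time_s: 5.05
tcp_pos: [0.5754, -0.0338, 0.0483]
tool_rot: [-0.233, 3.133, 0.0]
ft_force: [-0.4, -0.1, 0.3]
gripper_width: 1.002
grasp_force: 0.2
time_s: 5.45
tcp_pos: [0.5774, -0.0335, 0.0484]
tool_rot: [-0.233, 3.133, 0.0]
ft_force: [0.2, 0.2, 0.0]
gripper_width: 0.999
grasp_force: 0.3
[ 0.5774 -0.0335  0.0484] yaw -171.48941109208258 XY [ 0.5659 -0.1194]
```

```bash
for i in 1 2 3; do python3 -m jog '{"offset":[[-1,0,0],[-1,0,0],[-1,0,0]],"yaw":[0,0,0]}' | grep -E "tcp_pos|ft_"; done
```

```text
tcp_pos: [0.5784, -0.0333, 0.0484]
ft_force: [0.6, 0.2, -0.3]
tcp_pos: [0.5785, -0.0334, 0.0482]
ft_force: [-4.2, -0.4, 2.4]
tcp_pos: [0.5786, -0.0334, 0.0481]
ft_force: [-6.4, -1.4, 4.8]
```

```bash
python3 -m jog '{"offset":[[8,0,0],[15,0,0],[15,0,-40],[15,0,-90],[15,0,-110],[-10,50,-110],[-30,85,-110],[-51,104,-110],[-51,104,-110],[-51,104,-110]],"yaw":[0,0,0,0,8,16,24,32,40,48]}'
python3 -m jog '{"offset":[[0,0,0],[0,0,0],[0,0,0],[0,0,0],[0,0,0],[0,0,0],[0,0,0],[0,0,0]],"yaw":[8,16,24,32,40,42,42,42]}' 0.53 20
python3 - <<'E'
from h import *
R,t=pose(); print(t.round(4),"yaw",np.degrees(np.arctan2(R[1,0],R[0,0])),"XY",np.round([.9888*t[0]+.1495*t[1],-.1495*t[0]+.9888*t[1]],4),telemetry.state()['joints'].round(2))
c=cam("wrist");p,d=eyes.read_camera("wrist");np.savez("w3.npz",p=p,d=d,K=c[0],R=c[1],o=c[2]);cv2.imwrite("pics/w3.png",p[:,:,::-1])
M=eyes.camera_params("wrist")['mount'];T=cloud((c[0],M[:3,:3],M[:3,3]),d)*1000
for sgn in (-1,1):
    q=T[230:345].reshape(-1,3);q=q[(q[:,2]<12)&(q[:,2]>-50)&(abs(q[:,0])<14)&(q[:,1]*sgn>5)&(q[:,1]*sgn<60)]
    e=q[q[:,2]>np.percentile(q[:,2],97)-8]; print("tip z",np.percentile(q[:,2],[90,97,99,100]).round(1),"x",e[:,0].min(),e[:,0].max(),"y",e[:,1].min(),e[:,1].max())
E
```

```text
time_s: 7.35
tcp_pos: [0.6156, 0.0789, 0.1581]
tool_rot: [1.066, 2.954, 0.001]
ft_force: [0.5, -0.7, -0.4]
gripper_width: 1.0
grasp_force: 0.0
time_s: 8.15
tcp_pos: [0.6152, 0.0775, 0.1584]
tool_rot: [2.049, 2.381, 0.001]
ft_force: [-0.5, -0.2, -0.3]
gripper_width: 0.471
grasp_force: 0.0
[0.6152 0.0775 0.1584] yaw 98.57432051961425 XY [ 0.6199 -0.0154] [-0.69  0.35  0.65  1.65 -0.23  1.21  0.16]
tip z [-8.5 -0.2  3.4  8.4] x -10.944077270133509 11.757461105499079 y -34.19666918823304 -20.11880634031437
tip z [-8.8 -0.2  3.3  7.6] x -11.349539899782906 11.817629186191365 y 19.537700320708066 33.53571700389473
```

View pics/w3.png

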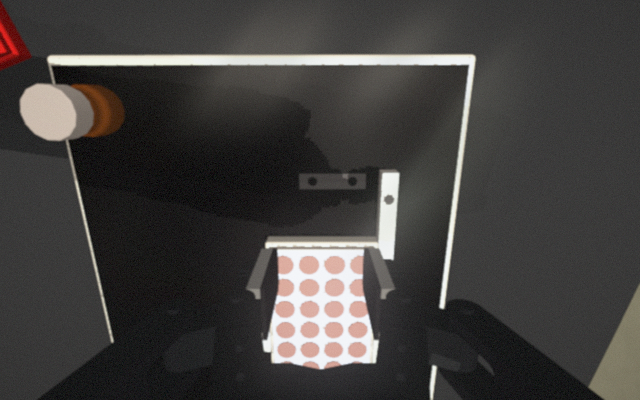

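The wrist view shows the plate at (320,300) against the far stop, which is the bar on the right at (388,215). Its near short end is at row 242, and the jar at (70,110) is clear. I'm measuring the edges before lowering.

```bash
python3 - <<'E'
from h import *
f=np.load("w3.npz");c=(f['K'],f['R'],f['o']);p,d=f['p'],f['d'];W=cloud(c,d)*1000
a=np.radians(8.6);E=np.array([[np.cos(a),np.sin(a)],[-np.sin(a),np.cos(a)]])
for lab,u,v,z in (("near end",290,238,.063),("near end",320,238,.063),("near end",360,238,.063),("stop face",378,185,.0615),("stop face",377,230,.0615),("plate corner",378,240,.063)):
    print(lab,(onplane(c,(u,v),z)[0,:2]*1000@E.T).round(1),"depth z",W[v+3,u,2].round(1))
E
python3 -m jog '{"offset":[[0,0,40],[0,0,80],[0,0,97],[0,0,97]],"yaw":[0,0,0,0]}'
```

```text
near end [596.9 -39.3] depth z 60.4
near end [619.4 -39.3] depth z 291.8
near end [649.3 -39.3] depth z 61.0
stop face [661.    1.2] depth z 48.8
stop face [662.  -33.5] depth z 52.8
plate corner [662.9 -41. ] depth z 61.8
time_s: 8.6
tcp_pos: [0.6143, 0.0772, 0.0597]
tool_rot: [-2.049, -2.379, 0.004]
ft_force: [-0.3, -0.0, -0.1]
gripper_width: 0.471
grasp_force: 0.0
```

```bash
python3 -m jog '{"offset":[[-8,0,0],[-16,0,0],[-24,0,0],[-32,0,0],[-40,0,0],[-47,0,0],[-54,0,0],[-60,0,0],[-65,0,0],[-68,0,0]],"yaw":[0,0,0,0,0,0,0,0,0,0]}'
python3 -m jog '{"offset":[[-2,0,0],[-4,0,0],[-5,0,0],[-5,0,0]],"yaw":[0,0,0,0]}'
python3 - <<'E'
from h import *
R,t=pose(); print(t.round(4),"yaw",np.degrees(np.arctan2(R[1,0],R[0,0])),"XY",np.round([.9888*t[0]+.1495*t[1],-.1495*t[0]+.9888*t[1]],4))
E
```

```text
time_s: 9.6
tcp_pos: [0.6253, 0.0095, 0.0613]
tool_rot: [2.051, 2.38, -0.0]
ft_force: [-0.6, 1.9, 0.5]
gripper_width: 0.472
grasp_force: 0.8
time_s: 10.0
tcp_pos: [0.626, 0.005, 0.0613]
tool_rot: [2.05, 2.38, -0.0]
ft_force: [-0.5, 0.2, -0.1]
gripper_width: 0.469
grasp_force: 0.3
[0.626  0.005  0.0613] yaw 98.51542791089119 XY [ 0.6198 -0.0887]
```

```bash
python3 -m jog '{"offset":[[-1,0,0],[-2,0,0],[-3,0,0],[-3,0,0],[-3,0,0]],"yaw":[0,0,0,0,0]}' | grep -E "tcp_pos|ft_"; for i in 1 2 3 4 5; do python3 -m jog '{"offset":[[-1,0,0],[-1,0,0],[-1,0,0]],"yaw":[0,0,0]}' | grep -E "tcp_pos|ft_"; done
```

```text
tcp_pos: [0.6264, 0.0018, 0.0613]
ft_force: [0.3, -0.7, 0.1]
tcp_pos: [0.6266, 0.001, 0.0613]
ft_force: [0.7, 0.2, -0.3]
tcp_pos: [0.6267, -0.0, 0.0613]
ft_force: [0.4, -0.1, 0.1]
tcp_pos: [0.6269, -0.001, 0.0613]
ft_force: [0.3, 0.0, -0.4]
tcp_pos: [0.6271, -0.0019, 0.0613]
ft_force: [0.7, 0.2, -0.0]
tcp_pos: [0.6272, -0.0023, 0.0613]
ft_force: [-1.4, 1.2, 0.5]
```

```bash
for i in 1 2; do python3 -m jog '{"offset":[[-1,0,0],[-1,0,0],[-1,0,0]],"yaw":[0,0,0]}' | grep -E "tcp_pos|ft_"; done
python3 -m jog '{"offset":[[8,0,0],[16,0,0],[16,0,-40],[16,0,-90],[16,0,-110],[16,0,-110]],"yaw":[0,0,0,0,0,0]}'
python3 - <<'E'
from h import *
R,t=pose(); print(t.round(4),"yaw",np.degrees(np.arctan2(R[1,0],R[0,0])),"XY",np.round([.9888*t[0]+.1495*t[1],-.1495*t[0]+.9888*t[1]],4))
E
```

```text
tcp_pos: [0.6272, -0.0023, 0.0613]
ft_force: [-2.1, 4.7, 1.6]
tcp_pos: [0.6272, -0.0023, 0.0614]
ft_force: [-2.6, 6.1, 2.2]
time_s: 13.2
tcp_pos: [0.6278, 0.0102, 0.1757]
tool_rot: [2.047, 2.375, 0.008]
ft_force: [-0.1, -0.1, -0.1]
gripper_width: 0.471
grasp_force: 0.0
[0.6278 0.0102 0.1757] yaw 98.47510983054522 XY [ 0.6223 -0.0837]
```

```bash
python3 -m jog '{"offset":[[-30,-30,0],[-60,-60,0],[-86,-77,0],[-86,-77,0],[-86,-77,0],[-86,-77,0],[-86,-77,0],[-86,-77,0],[-86,-77,0],[-86,-77,0]],"yaw":[-8,-16,-24,-32,-40,-48,-56,-64,-72,-80]}' 0 20
python3 -m jog '{"offset":[[0,0,0],[0,0,0],[0,0,0],[0,0,0]],"yaw":[-8,-10,-10,-10]}'
python3 - <<'E'
from h import *
R,t=pose(); print(t.round(4),"yaw",np.degrees(np.arctan2(R[1,0],R[0,0])),"XY",np.round([.9888*t[0]+.1495*t[1],-.1495*t[0]+.9888*t[1]],4))
c=cam("wrist");p,d=eyes.read_camera("wrist");np.savez("w4.npz",p=p,d=d,K=c[0],R=c[1],o=c[2]);cv2.imwrite("pics/w4.png",p[:,:,::-1])
E
```

```text
time_s: 14.2
tcp_pos: [0.561, -0.0856, 0.1699]
tool_rot: [-0.032, -3.14, 0.001]
ft_force: [1.0, 0.5, 0.2]
gripper_width: 1.0
grasp_force: 0.0
time_s: 14.6
tcp_pos: [0.5612, -0.0855, 0.1704]
tool_rot: [0.231, -3.132, 0.001]
ft_force: [-0.8, 0.7, -1.0]
gripper_width: 1.002
grasp_force: 0.0
[ 0.5612 -0.0855  0.1704] yaw -171.5619341591716 XY [ 0.5421 -0.1685]
```

View pics/w4.png

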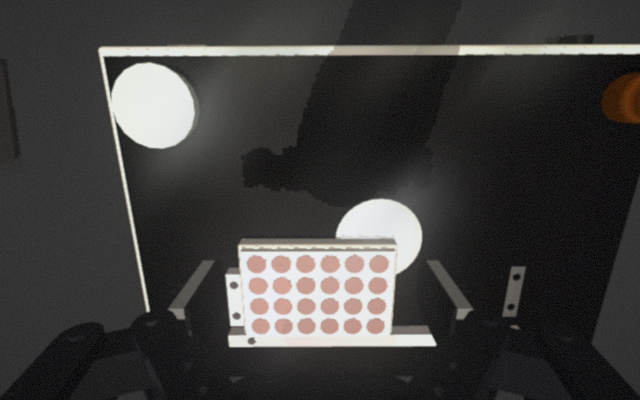

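The plate sits in the corner, with its left end at the side stop (234,300) and its far side at the bar (330,338). One last light nudge towards the far stop.

```bash
python3 -m jog '{"offset":[[0,0,40],[0,0,80],[0,0,110],[0,0,122],[0,0,122]],"yaw":[0,0,0,0,0]}' | grep -E "tcp_pos|ft_"
python3 -m jog '{"offset":[[-5,0,0],[-10,0,0],[-14,0,0],[-18,0,0],[-20,0,0],[-22,0,0],[-22,0,0]],"yaw":[0,0,0,0,0,0,0]}' | grep -E "tcp_pos|ft_"
for i in 1 2 3 4; do python3 -m jog '{"offset":[[-1,0,0],[-1,0,0],[-1,0,0]],"yaw":[0,0,0]}' | grep -E "tcp_pos|ft_"; done
```

```text
tcp_pos: [0.5605, -0.0854, 0.0478]
ft_force: [-0.1, 0.6, 0.9]
tcp_pos: [0.5837, -0.0821, 0.0494]
ft_force: [-0.7, -0.9, -0.9]
tcp_pos: [0.5844, -0.082, 0.0493]
ft_force: [0.0, 0.3, 1.0]
tcp_pos: [0.5852, -0.0819, 0.0493]
ft_force: [-0.8, 0.1, 1.5]
tcp_pos: [0.5859, -0.0818, 0.0492]
ft_force: [-3.5, -0.5, 1.1]
tcp_pos: [0.586, -0.0818, 0.0491]
ft_force: [-5.6, 0.3, 3.7]
```

```bash
python3 -m jog '{"offset":[[-1,0,0],[-1,0,0],[8,0,0],[16,0,0],[18,0,-40],[18,0,-90],[18,0,-130],[18,0,-150],[18,0,-150],[18,0,-150]],"yaw":[0,0,0,0,0,0,0,0,0,0]}'
python3 - <<'E'
from h import *
a=np.radians(8.6);E=np.array([[np.cos(a),np.sin(a)],[-np.sin(a),np.cos(a)]])
c=cam("wrist");p,d=eyes.read_camera("wrist");W=cloud(c,d);z=W[...,2]
cv2.imwrite("pics/w5.png",cv2.resize(p[210:370,190:460,::-1],None,fx=2.8,fy=2.8,interpolation=cv2.INTER_CUBIC))
for lab,lo,hi in (("stops",.056,.0645),("plate",.0655,.075)):
    m=((z>lo)&(z<hi)&(p.min(-1)>110)).astype('u1')
    for k in cv2.findContours(m,cv2.RETR_EXTERNAL,cv2.CHAIN_APPROX_NONE)[0]:
        if cv2.contourArea(k)<60: continue
        q=W[k[:,0,1],k[:,0,0],:2]*1000@E.T; r=cv2.minAreaRect(q.astype('f4'))
        print(lab,k[:,0].mean(0).round(),np.round([*r[0],*r[1],r[2]],1),"min",q.min(0).round(1),"max",q.max(0).round(1))
E
```

```text
time_s: 18.05
tcp_pos: [0.5696, -0.084, 0.1992]
tool_rot: [-0.233, 3.132, 0.001]
ft_force: [-1.3, 0.3, 0.2]
gripper_width: 1.0
grasp_force: 0.0
stops [496. 308.] [668.9  -0.7  23.8  12.1  89.3] min [662.9 -12.5] max [675.1  11.2]
stops [320. 275.] [ 627.1 -159.8  179.2   99.8   89.9] min [ 577.1 -249.5] max [677.  -70.3]
stops [169.  93.] [ 471.  -284.6   57.3   56.7   88.4] min [ 442.5 -313.3] max [ 499.3 -256. ]
plate [317. 267.] [ 620.9 -170.5   81.3  122.2    0. ] min [ 580.2 -231.7] max [ 661.5 -109.4]
```

View pics/w5.png

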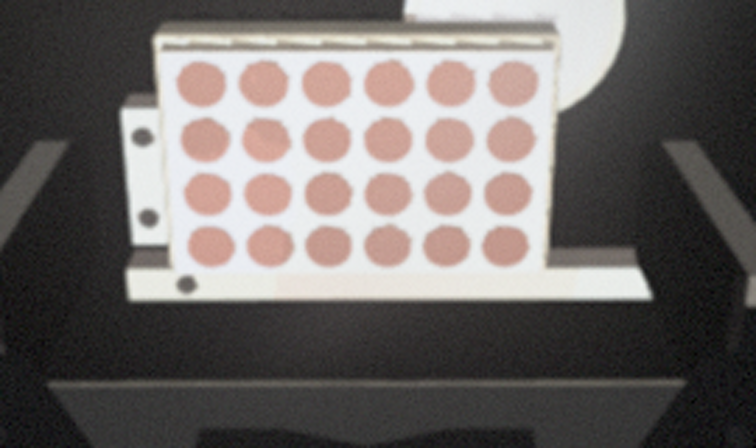

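The crop shows the plate flush against both stops, the far one at the bottom (390,280) and the side one at the left (140,170). Measured centre is (620.9, -170.5) at 0.0° to the stops, against a target of (620, -170.5). I'm handing in.

```bash
python3 -c "
from cell import order; print(order.close_job())"
```

```text
the job is handed in; nothing more can be done
None
```

I pushed the white plate squarely into the corner, flush against the far stop and the right-hand side stop, released it, and handed the job in at about 18 s; the jar, dish, bottle and tip box were not touched.

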